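# Size an unlabelled roller shaft in the hole gauge

## Task

One spare roller shaft stands alone, unlabelled, in the single stand: find its size with the hole gauge. Starting with the largest hole, push it gently through and work down the row until a hole refuses it (never force it), then leave it standing, fully home, in the smallest hole it passes through, set down and not dropped. Leave the two shafts in the rack and the other things on the bench alone.

Things in the scene. Friction and masses are not known exactly. Their poses are not given: they have to be found in the camera images.
- gauge: fixed steel hole gauge: a bridge with a level plate 200 (own y) x 50 (x) x 10 mm thick, top 60 mm above the table, open below. Row of five round through holes along the middle, 36 mm apart, 23, 20, 17, 14, 11 mm wide, largest at +y. A rod has 1 mm of play across in the smallest hole that takes it and is 2 mm too thick for the next. Origin on the table under the centre
- gauge_hole1 (a point): centre of the mouth of the 23 mm hole, level with the plate's top face, edge chamfered 1 mm; axes as the gauge's
- gauge_hole2 (a point): centre of the mouth of the 20 mm hole, level with the plate's top face, edge chamfered 1 mm; axes as the gauge's
- gauge_hole3 (a point): centre of the mouth of the 17 mm hole, level with the plate's top face, edge chamfered 1 mm; axes as the gauge's
- gauge_hole4 (a point): centre of the mouth of the 14 mm hole, level with the plate's top face, edge chamfered 1 mm; axes as the gauge's
- gauge_hole5 (a point): centre of the mouth of the 11 mm hole, level with the plate's top face, edge chamfered 1 mm; axes as the gauge's
- stand: fixed square grey plastic block 56 x 56 mm, 60 mm tall, with one socket 22 mm wide, 50 mm deep in the middle of its top; the unlabelled shaft to be gauged hangs in it, its flange on the top face. Origin under its centre
- rack: fixed grey plastic block 56 x 112 mm (long along its own y), 60 mm tall, with two such sockets 28 mm either side of its centre; it keeps the two shafts that are not to be touched. Origin under its centre
- shaft_a: loose upright roller shaft, 0.12 kg: steel rod 42 mm long under a black flange (34 mm across, 4 mm thick) with a black round hub on top (25 mm across, 30 mm tall: hold it there). Origin on the axis at the flange's underside, z up along the axis. The rod is 13, 16 or 19 mm thick: the three shafts differ in this only, and which is which is not told
- shaft_a_tip (a point): centre of the flat lower end face of shaft_a's rod, 42 mm under its origin (1 mm chamfer round it)
- shaft_b: loose upright roller shaft, 0.12 kg: steel rod 42 mm long under a black flange (34 mm across, 4 mm thick) with a black round hub on top (25 mm across, 30 mm tall: hold it there). Origin on the axis at the flange's underside, z up along the axis. The rod is 13, 16 or 19 mm thick: the three shafts differ in this only, and which is which is not told
- shaft_b_tip (a point): centre of the flat lower end face of shaft_b's rod, 42 mm under its origin (1 mm chamfer round it)
- shaft_c: loose upright roller shaft, 0.12 kg: steel rod 42 mm long under a black flange (34 mm across, 4 mm thick) with a black round hub on top (25 mm across, 30 mm tall: hold it there). Origin on the axis at the flange's underside, z up along the axis. The rod is 13, 16 or 19 mm thick: the three shafts differ in this only, and which is which is not told
- shaft_c_tip (a point): centre of the flat lower end face of shaft_c's rod, 42 mm under its origin (1 mm chamfer round it)
- tape: loose roll of clear tape, 72 mm across, 24 mm high; a bystander. Origin at its underside's centre
- usb_box: loose white box 60 x 36 x 20 mm; a bystander. Origin at its underside's centre
- spindle: loose disc spindle, 128 mm across, 68 mm high; a bystander. Origin at its underside's centre
- toner: loose toner cartridge 70 x 220 mm, 56 mm high; a bystander. Origin at its underside's centre
- carton: loose carton 100 x 140 mm, 70 mm high; a bystander. Origin at its underside's centre
- driver: loose screwdriver, 190 mm long; a bystander. Origin at its underside's centre (driver: under the tool, lying along its own x)
- mug: loose mug, 80 mm across, 90 mm high, handle on one side; a bystander. Origin at its underside's centre
There are look-alikes about, which are no part of the job. What is shaped like the shaft_b but green or orange is not meant.

How it is judged:
By the outcome, as a careful person would: the job done as asked, in the order asked, and still so for the second after the job is handed in, with the robot touching nothing.
It also fails if it takes over 61 s, if anything falls off the work surface, if the arm or the gripper's body presses on something with over 40 N, if the wrist force passes 120 N, or if a joint passes its speed limit or range.

## Robot

A 6-joint arm with a two-finger parallel gripper is mounted at the origin on the work surface. World frame = base frame: x ahead of the robot, y to its left, z up, the work surface at z = 0. Lengths are in m, angles in rad, forces in N, time in s.
With the tool pointing down it reaches from about 0.25 to 0.725 m from the base axis. Payload 9.7 kg.
Tool frame: the origin (TCP) lies on the centre line of the jaws, within the pads' length; the fingertips stand 25 mm ahead of it and the grasp point (between the pads) lies 6 mm ahead of it; z points along the fingers, y is the line along which they close (so a half turn about z gives the same grasp; the last joint's range is limited). The gripper opens to 85 mm and grips with 20 to 120 N. Pads are 22 mm wide; open, the fingers measure 114 mm over their backs; the gripper's body (76 mm by 85 mm) begins 54 mm behind the grasp point. The pads swing forward as they close: fully open they stand 13 mm farther back than shut.
Start: joints at [1.29, 0.087, 0.176, 1.66, 0, 1.571], TCP at [0.152, 0.528, 0.256] pointing down, gripper open.
Joint ranges: [-3.13, 3.13], [-0.85, 1.81], [-1.15, 1.24], [-2.2, 2.28], [-1.44, 1.52], [-3.14, 3.14]. Speed limits (rad/s): [2.22, 2.22, 2.57, 3.14, 3.14, 3.14].

## Interface

Orientations are given as a unit quaternion [w, x, y, z].
In Python, from bench import ctrl gives the robot as it stands.
- The arm moves only by the shell command python3 -m pendant 'ROWS' [FORCE]. ROWS is JSON, a list of rows, each an object with "delta_rot": the turn, a rotation vector about the world's x, y, z in degrees, a list of three; "travel": the shift along the world's x, y, z in cm, a list of three; "fingers": the closure, from 0 (fully open) to 1 (shut). A call has 1 to 20 rows; each row is the pose to reach, as a shift and turn from the pose commanded when the call began; what a row does not reach only later rows make up. A row lasts 1/10 s, in which the tool goes at most 50 mm and 8.59 degrees, less where a joint would pass 70% of its speed; a pose out of reach is approached as far as the arm can. A call with a gripper value outside its range is refused whole. The fingers move at their own pace and stop on an object; FORCE is the grip in N (left out, the last holds). Time passes only in rows, so rows that repeat a pose let the fingers close. It gives the time, the measured TCP pose, the force, the opening and the grip force at its end, in the units of the state.
- ctrl.get_obs(): the state, without advancing time (a new reading comes with each control period).
- ctrl.capture(name): name is "side" or "top"; returns a dict with "color" (420x560x3 uint8, blue, green, red), "fov_y" (degrees; the focal length in pixels is half the picture's height over the tangent of half this angle, whatever the lens; pixels are square), "cx", "cy" (the principal point, pixels), "D" ([k1, k2, p1, p2, k3] as OpenCV has them; the pictures are not rectified), "extrinsics" (4x4, takes a point from camera to world coordinates). Camera axes: x right, y up, looking along -z (the intrinsics and any distortion apply to the point x, -y, -z); pixel columns grow to the right and rows downward; lengths in m; the calibration is good to about 2 mm. A picture is of the moment at which its call begins. There is no depth.
- ctrl.hand_in(): hands the job in; it is judged then, once.
Trained networks look in the newest picture that a camera, given by its name, has taken for a name from the list of things; names that differ only in an ending like _2 or _b are one class to them, and where a whole thing is asked for, a point or a joint stands for the part that bears it (a point fixed in the world has none). Each returns a list of dicts, best first, with "conf" (0 to 1); they miss things now and then, are a little off and sometimes report something else, mostly with a low value. They report only what shows in the picture. A call takes as long as a camera call. They do not tell look-alikes from the thing itself.
- ctrl.search_frame(camera, name): "xyz" ([x, y, z] in m, in the coordinates of the camera as it stood for that picture, good to about 4 mm: the middle of the surface that is visible of it).
- ctrl.masks_of(camera, name): "region" (420x560 bool, what is visible of it).
The state is a dict: "time": time; "qpos": joint angles; "qd": joint speeds; "joint_efforts": joint torques, N m; "tool_pos": TCP position; "tool_rot": TCP orientation; "ft_force": force on the tool from outside, world axes, zero at the start; "ft_torque": the same for the moment, N m; "grip_width": finger opening in m; "gripper_force": force on a finger pad.
Only numpy, scipy, OpenCV 4.12 (cv2) and the standard library are available. Lean on these libraries where they do the work, as an engineer would, in place of code of your own. Each camera call takes 0.05 s, during which the arm holds its last target. There are 200 camera calls.

## Working session

There is one attempt and no reset: what is moved stays moved. The work goes in short steps, Python scripts to look and compute and a shell command to move; the robot and the scene stay as the last step left them, time stands still between calls to the robot, and variables do not carry over. Pictures are saved under pics/ and viewed, at most 10 in all, crops included, and the job is handed in when it is done.

```bash
mkdir -p pics; cat > h.py <<'E'
import numpy as np,cv2
from bench import ctrl
def K(c):
    f=c["color"].shape[0]/2/np.tan(np.radians(c["fov_y"])/2)
    return np.array([[f,0,c["cx"]],[0,f,c["cy"]],[0,0,1.]])
def ray(c,uv):
    p=cv2.undistortPoints(np.array([[uv]],float),K(c),np.array(c["D"],float))[0,0]
    T=np.array(c["extrinsics"]);d=T[:3,:3]@np.array([p[0],-p[1],-1]);return T[:3,3],d
def atz(c,uv,z):
    o,d=ray(c,uv);return o+d*(z-o[2])/d[2]
def proj(c,P):
    T=np.linalg.inv(np.array(c["extrinsics"]));q=T[:3,:3]@np.array(P,float)+T[:3,3]
    r=cv2.projectPoints(np.array([[q[0],-q[1],-q[2]]]),np.zeros(3),np.zeros(3),K(c),np.array(c["D"],float))[0]
    return r.ravel()
def w(c,x):
    T=np.array(c["extrinsics"]);return T[:3,:3]@np.array(x)+T[:3,3]
E
python3 - <<'E'
from h import *
o=ctrl.get_obs();print({k:np.round(v,3) for k,v in o.items()})
ims=[]
for n in("top","side"):
    c=ctrl.capture(n);cv2.imwrite(f"pics/{n}1.png",c["color"]);print(n,np.round(c["extrinsics"],3).tolist(),c["fov_y"],c["D"])
    for t in("gauge","stand","rack","shaft_a","gauge_hole1","gauge_hole5"):
        for r in ctrl.search_frame(n,t)[:5]:
            p=w(c,r["xyz"]);print(t,round(r["conf"],2),np.round(p,3),np.round(proj(c,p)))
E
```

```text
{'time': np.float64(0.0), 'qpos': array([1.29 , 0.087, 0.175, 1.66 , 0.   , 1.571]), 'qd': array([ 0.001, -0.001,  0.   ,  0.001, -0.   ,  0.001]), 'joint_efforts': array([-1.0000e-03, -5.2039e+01,  4.6481e+01,  1.6000e-02, -0.0000e+00,
        0.0000e+00]), 'tool_pos': array([0.152, 0.528, 0.256]), 'tool_rot': array([-0.   ,  0.14 ,  0.99 , -0.001]), 'ft_force': array([-0.07 , -0.39 ,  0.099]), 'ft_torque': array([ 0.006, -0.062,  0.019]), 'gripper_force': np.float64(0.0), 'grip_width': np.float64(0.085)}
top [[0.027, 0.998, -0.06, 0.48], [-1.0, 0.027, 0.004, 0.037], [0.005, 0.06, 0.998, 1.605], [0.0, 0.0, 0.0, 1.0]] 45.370619127679774 [-0.1717297  0.         0.         0.         0.       ]
gauge 0.75 [ 0.542 -0.262  0.062] [370. 225.]
gauge 0.64 [0.442 0.267 0.064] [198. 253.]
stand 0.69 [0.442 0.267 0.061] [198. 253.]
rack 0.8 [0.603 0.225 0.06 ] [213. 201.]
rack 0.58 [ 0.765 -0.004  0.056] [289. 151.]
rack 0.43 [ 0.542 -0.259  0.061] [369. 225.]
shaft_a 0.59 [0.356 0.231 0.074] [208. 282.]
shaft_a 0.52 [0.476 0.366 0.076] [165. 241.]
shaft_a 0.45 [0.599 0.194 0.098] [222. 202.]

[... 248 characters left out ...]
ide [[-0.984, 0.14, -0.114, 0.454], [-0.179, -0.692, 0.699, 0.816], [0.019, 0.708, 0.706, 0.863], [0.0, 0.0, 0.0, 1.0]] 56.28353944785951 [-0.01031874  0.          0.          0.          0.        ]
gauge 0.69 [0.601 0.199 0.078] [258. 249.]
gauge 0.65 [ 0.539 -0.213  0.06 ] [304. 160.]
stand 0.79 [0.444 0.305 0.056] [314. 299.]
rack 0.65 [0.604 0.249 0.064] [253. 268.]
shaft_a 0.82 [0.484 0.381 0.062] [292. 324.]
shaft_a 0.61 [0.446 0.282 0.076] [315. 286.]
shaft_a 0.51 [0.363 0.239 0.054] [350. 282.]
shaft_a 0.47 [0.603 0.201 0.081] [258. 249.]
shaft_a 0.46 [0.613 0.258 0.08 ] [249. 266.]
gauge_hole1 0.6 [ 0.543 -0.215  0.057] [303. 160.]
gauge_hole5 0.6 [ 0.543 -0.215  0.057] [303. 160.]
```

View pics/top1.png

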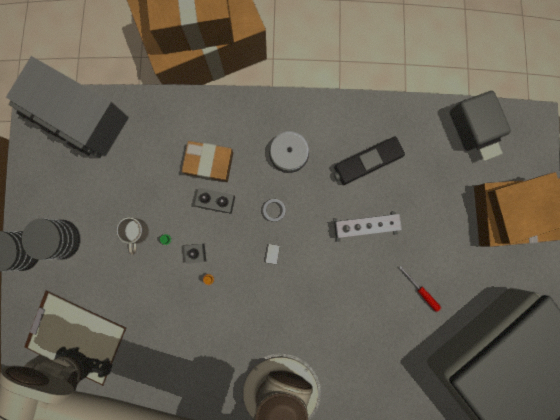

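View pics/side1.png

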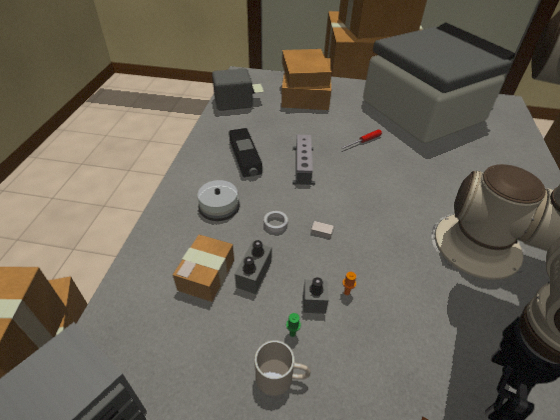

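```bash
python3 - <<'E'
from h import *
t=cv2.imread("pics/top1.png");s=cv2.imread("pics/side1.png")
def cr(i,x,y,w,h,k):return cv2.resize(i[y:y+h,x:x+w],None,fx=k,fy=k,interpolation=cv2.INTER_NEAREST)
a=cr(t,330,205,80,40,5);b=cr(t,150,225,80,60,5);c=cr(s,280,130,50,60,5);d=cr(s,280,265,80,60,5)
m=np.zeros((600,800,3),np.uint8)
for im,x,y in((a,0,0),(b,0,210),(c,410,0),(d,400,300)):m[y:y+im.shape[0],x:x+im.shape[1]]=im
cv2.imwrite("pics/crop1.png",m)
E
```

```text
(no output)
```

View pics/crop1.png

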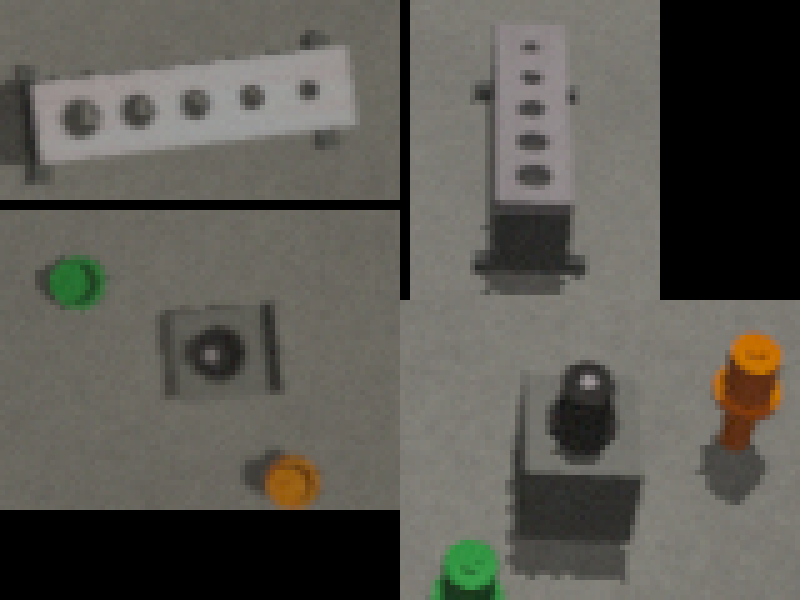

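The crop shows the black shaft in the stand at top (194,253) / side (317,285). The green one (164,239) and orange one (208,280) are look-alikes, and the black ones at (205,197) and (221,201) belong to the rack. So the target is the one in the single stand.

```bash
cat > m.py <<'E'
from h import *
from scipy.optimize import least_squares
def holes(c,pose,z=0.06):
    x,y,a=pose
    return [proj(c,[x-np.sin(a)*d,y+np.cos(a)*d,z]) for d in (.072,.036,0,-.036,-.072)]
def dark(g,p,r,bg=None):
    x0,y0=[int(round(v)) for v in p]
    s=g[y0-r:y0+r+1,x0-r:x0+r+1].astype(float)
    hi=np.percentile(s,85);wt=np.clip(hi-12-s,0,None)
    yy,xx=np.mgrid[y0-r:y0+r+1,x0-r:x0+r+1]
    return np.array([(wt*xx).sum(),(wt*yy).sum()])/wt.sum()
def cyl(c,P,parts):
    m=np.zeros((420*8,560*8),np.uint8)
    for r,z0,z1 in parts:
        t=np.linspace(0,2*np.pi,40)
        q=np.array([proj(c,P+[r*np.cos(a),r*np.sin(a),z]) for z in(z0,z1) for a in t])
        cv2.fillConvexPoly(m,cv2.convexHull(np.round((q+.5)*8-.5).astype(np.int32)),1)
    M=cv2.moments(m,True);return np.array([M['m10'],M['m01']])/M['m00']/8-.5+.0625, M['m00']/64
SH=((.017,0,.004),(.0125,.004,.034))
E
python3 - <<'E'
from m import *
cs={n:ctrl.capture(n) for n in("top","side")}
gs={n:cv2.cvtColor(c["color"],cv2.COLOR_BGR2GRAY) for n,c in cs.items()}
pt={"top":[(346,228),(358,227),(369,225.5),(380.5,224),(392,223)],"side":[(304.5,164.8),(304.5,158),(304,151.3),(304,145.2),(304,139.2)]}
ob={n:[dark(gs[n],p,4 if i<3 else 3) for i,p in enumerate(pt[n])] for n in pt}
for n in ob: print(n,np.round(ob[n],1).tolist())
def f(x,ns): return np.concatenate([(np.array(holes(cs[n],x))-ob[n]).ravel() for n in ns])
for ns in (["top"],["side"],["top","side"]):
    s=least_squares(f,[.54,-.26,0.08],args=(ns,));print(ns,np.round(s.x,4),np.round(s.fun,1))
for n,p,r in(("top",(194,253),8),("side",(316,287),11)):
    g=gs[n];m=np.zeros_like(g);cv2.circle(m,p,r,1,-1)
    k,l,st,ce=cv2.connectedComponentsWithStats(((g<72)&(m>0)).astype(np.uint8)); i=1+np.argmax(st[1:,4]); q=(l==i).astype(np.uint8)
    cnt=cv2.findContours(q,0,1)[0]; qq=cv2.drawContours(q.copy(),cnt,-1,1,-1);M=cv2.moments(qq,True)
    o=np.array([M['m10'],M['m01']])/M['m00']
    X=np.array([.442,.28,.06])
    for _ in range(6):
        e,A=cyl(cs[n],X,SH); d=atz(cs[n],o,.075)-atz(cs[n],e,.075);X=X+d
    print(n,o,M['m00'],A,np.round(X,4))
E
```

```text
top [[345.4, 228.3], [357.0, 226.9], [368.5, 225.5], [379.9, 224.0], [391.3, 222.5]]
side [[304.3, 164.6], [304.1, 157.8], [303.8, 151.2], [303.8, 145.1], [303.6, 138.9]]
['top'] [ 0.5406 -0.2576  0.1489] [ 0.2 -0.   0.1  0.  -0.  -0.  -0.1 -0.  -0.2  0. ]
['side'] [ 0.5442 -0.2577  0.1476] [-0.1  0.1 -0.   0.   0.1  0.1 -0.  -0.1 -0.  -0. ]
['top', 'side'] [ 0.5422 -0.2575  0.1474] [ 0.2 -0.6  0.1 -0.5 -0.  -0.5 -0.1 -0.5 -0.2 -0.4  0.5  0.2  0.6  0.1
  0.7  0.1  0.5 -0.   0.5  0.1]
top [192.75       253.32692308] 104.0 100.0 [0.44   0.2822 0.06  ]
side [316.352657   287.39130435] 207.0 210.546875 [0.443  0.2814 0.06  ]
```

```bash
python3 -m pendant '[{"travel":[28.9,-24.6,-9.6],"delta_rot":[0,0,24.6],"fingers":0.45},{"travel":[28.9,-24.6,-9.6],"delta_rot":[0,0,24.6],"fingers":0.45},{"travel":[28.9,-24.6,-9.6],"delta_rot":[0,0,24.6],"fingers":0.45},{"travel":[28.9,-24.6,-9.6],"delta_rot":[0,0,24.6],"fingers":0.45},{"travel":[28.9,-24.6,-9.6],"delta_rot":[0,0,24.6],"fingers":0.45},{"travel":[28.9,-24.6,-9.6],"delta_rot":[0,0,24.6],"fingers":0.45},{"travel":[28.9,-24.6,-9.6],"delta_rot":[0,0,24.6],"fingers":0.45},{"travel":[28.9,-24.6,-9.6],"delta_rot":[0,0,24.6],"fingers":0.45},{"travel":[28.9,-24.6,-9.6],"delta_rot":[0,0,24.6],"fingers":0.45},{"travel":[28.9,-24.6,-9.6],"delta_rot":[0,0,24.6],"fingers":0.45},{"travel":[28.9,-24.6,-9.6],"delta_rot":[0,0,24.6],"fingers":0.45}]' 40; python3 -c "
from h import *;o=ctrl.get_obs();print(o['qpos'],o['tool_pos'],o['tool_rot'])"
```

```text
time: 1.9
tool_pos: [0.441, 0.283, 0.1606]
tool_rot: [0.0, -0.074, 0.997, 0.0]
ft_force: [-0.4, -1.2, 0.3]
grip_width: 0.0467
gripper_force: 0.0
[ 5.70395119e-01  9.65411392e-03 -8.89376746e-02  1.47193206e+00
  2.73812486e-04  4.21490973e-01] [0.44100572 0.28300128 0.16063854] [ 5.46748062e-05 -7.43833266e-02  9.97229704e-01  1.85241725e-04]
```

```bash
python3 -m pendant '[{"travel":[0,-0.1,-4],"delta_rot":[0,0,0],"fingers":0.45},{"travel":[0,-0.1,-6.2],"delta_rot":[0,0,0],"fingers":0.45},{"travel":[0,-0.1,-6.8],"delta_rot":[0,0,0],"fingers":0.45},{"travel":[0,-0.1,-6.8],"delta_rot":[0,0,0],"fingers":0.45},{"travel":[0,-0.1,-6.8],"delta_rot":[0,0,0],"fingers":0.6},{"travel":[0,-0.1,-6.8],"delta_rot":[0,0,0],"fingers":0.8},{"travel":[0,-0.1,-6.8],"delta_rot":[0,0,0],"fingers":0.8},{"travel":[0,-0.1,-6.8],"delta_rot":[0,0,0],"fingers":0.8},{"travel":[0,-0.1,-6.8],"delta_rot":[0,0,0],"fingers":0.8}]' 40; python3 - <<'E'
from h import *
c=ctrl.capture("side");i=c["color"][220:340,240:400];cv2.imwrite("pics/g1.png",cv2.resize(i,None,fx=4,fy=4))
E
```

```text
time: 2.8
tool_pos: [0.442, 0.2821, 0.0942]
tool_rot: [0.001, -0.074, 0.997, 0.001]
ft_force: [-1.3, -0.1, 6.1]
grip_width: 0.0239
gripper_force: 39.1
```

View pics/g1.png

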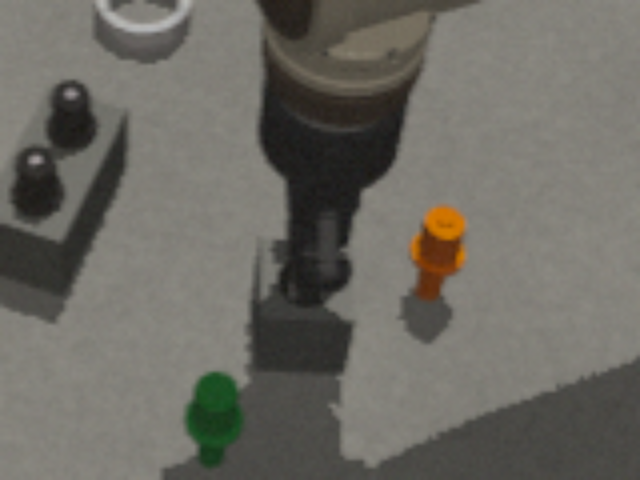

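The fingers are closed on the stand shaft's hub at (310,260) in the crop, and the neighbours haven't moved. Lifting next.

```bash
python3 -m pendant '[{"travel":[0,0,1],"delta_rot":[0,0,0],"fingers":0.8},{"travel":[0,0,3],"delta_rot":[0,0,0],"fingers":0.8},{"travel":[0,0,7],"delta_rot":[0,0,0],"fingers":0.8},{"travel":[0,0,10],"delta_rot":[0,0,0],"fingers":0.8},{"travel":[0,0,10],"delta_rot":[0,0,0],"fingers":0.8},{"travel":[0,0,10],"delta_rot":[0,0,0],"fingers":0.8}]' 40; python3 - <<'E'
from h import *
c=ctrl.capture("side");i=c["color"][190:340,240:400];cv2.imwrite("pics/g2.png",cv2.resize(i,None,fx=4,fy=4))
c=ctrl.capture("top");cv2.imwrite("pics/t2.png",c["color"])
E
```

```text
time: 3.45
tool_pos: [0.4418, 0.2817, 0.1933]
tool_rot: [0.001, -0.074, 0.997, 0.0]
ft_force: [-0.6, 0.4, -1.1]
grip_width: 0.0238
gripper_force: 39.4
```

View pics/g2.png

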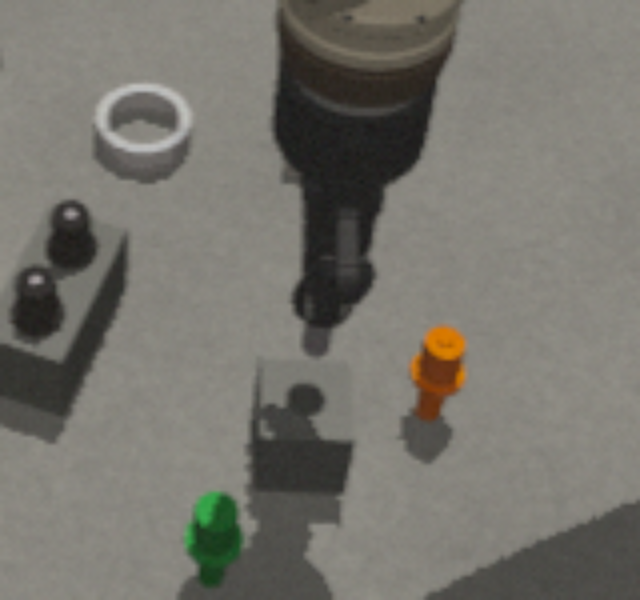

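```bash
cat > rod.py <<'E'
from m import *
def rep():
    o=ctrl.get_obs();p=np.array(o['tool_pos']);c=ctrl.capture("side")
    for z in(-.034,-.076):
        print("expected px",np.round(proj(c,p+[0,0,z]),1))
    u,v=proj(c,p+[0,0,-.06]).round().astype(int)
    g=cv2.cvtColor(c["color"],cv2.COLOR_BGR2GRAY)
    for r in range(v-6,v+14): print(r,g[r,u-14:u+12].tolist())
    print(u-14)
if __name__=="__main__": rep()
E
python3 rod.py
```

```text
expected px [320.6 265.8]
expected px [318.9 276.8]
267 [135, 134, 134, 138, 138, 135, 135, 102, 50, 34, 56, 71, 53, 38, 35, 35, 33, 36, 28, 56, 63, 53, 110, 135, 134, 139]
268 [132, 133, 137, 137, 135, 132, 134, 105, 63, 34, 58, 71, 48, 32, 32, 33, 36, 35, 29, 57, 53, 59, 113, 134, 133, 135]
269 [136, 132, 134, 137, 134, 135, 128, 133, 104, 60, 52, 66, 52, 36, 34, 40, 35, 36, 33, 61, 59, 94, 130, 138, 134, 135]
270 [135, 134, 135, 136, 135, 131, 130, 135, 137, 111, 62, 37, 30, 32, 36, 33, 30, 29, 43, 52, 78, 122, 136, 136, 132, 132]
271 [136, 134, 136, 133, 137, 135, 134, 135, 134, 135, 98, 53, 39, 39, 39, 34, 32, 50, 77, 102, 125, 136, 135, 137, 133, 134]
272 [135, 134, 133, 136, 139, 136, 133, 139, 138, 139, 99, 60, 65, 61, 54, 58, 56, 106, 133, 134, 136, 136, 134, 133, 133, 134]
273 [134, 137, 134, 135, 135, 136, 136, 138, 136, 138, 97, 64, 63, 69, 65, 65, 73, 113, 135, 133, 136, 134, 132, 130, 135, 137]
274 [133, 137, 135, 135, 134, 132, 135, 137, 138, 125, 87, 62, 67, 67, 69, 68, 75, 115, 132, 137, 139, 134, 134, 134, 135, 135]
275 [135, 136, 138, 135, 135, 130, 133, 137, 139, 
[... 839 characters left out ...]
4, 128, 136, 133, 135, 137]
282 [123, 122, 121, 123, 122, 126, 124, 123, 121, 124, 121, 124, 124, 123, 123, 120, 122, 123, 123, 122, 122, 124, 131, 135, 135, 134]
283 [124, 124, 122, 124, 126, 125, 125, 125, 122, 124, 124, 123, 122, 122, 120, 120, 123, 123, 120, 123, 121, 123, 134, 136, 135, 135]
284 [124, 124, 123, 125, 124, 125, 123, 125, 121, 121, 122, 122, 123, 121, 122, 122, 121, 124, 122, 121, 120, 127, 128, 135, 136, 136]
285 [123, 123, 125, 124, 122, 126, 125, 120, 112, 110, 106, 110, 118, 123, 121, 124, 120, 125, 123, 124, 123, 126, 131, 131, 134, 136]
286 [125, 124, 124, 126, 125, 121, 113, 88, 66, 64, 58, 69, 86, 110, 125, 125, 125, 125, 124, 123, 124, 128, 135, 136, 135, 136]
306
```

```bash
python3 -m pendant '[{"travel":[1,-5,1],"delta_rot":[0,0,0],"fingers":0.8},{"travel":[9.1,-46.8,1],"delta_rot":[0,0,0],"fingers":0.8},{"travel":[9.1,-46.8,0],"delta_rot":[0,0,0],"fingers":0.8},{"travel":[9.1,-46.8,0],"delta_rot":[0,0,0],"fingers":0.8},{"travel":[9.1,-46.8,0],"delta_rot":[0,0,0],"fingers":0.8},{"travel":[9.1,-46.8,0],"delta_rot":[0,0,0],"fingers":0.8},{"travel":[9.1,-46.8,0],"delta_rot":[0,0,0],"fingers":0.8},{"travel":[9.1,-46.8,0],"delta_rot":[0,0,0],"fingers":0.8},{"travel":[9.1,-46.8,0],"delta_rot":[0,0,0],"fingers":0.8},{"travel":[9.1,-46.8,0],"delta_rot":[0,0,0],"fingers":0.8},{"travel":[9.1,-46.8,0],"delta_rot":[0,0,0],"fingers":0.8},{"travel":[9.1,-46.8,-3],"delta_rot":[0,0,0],"fingers":0.8},{"travel":[9.1,-46.8,-4],"delta_rot":[0,0,0],"fingers":0.8},{"travel":[9.1,-46.8,-4],"delta_rot":[0,0,0],"fingers":0.8},{"travel":[9.1,-46.8,-4],"delta_rot":[0,0,0],"fingers":0.8}]' 40; python3 - <<'E'
from m import *
o=ctrl.get_obs();print(o['tool_pos'],o['qpos'],o['qd'].max())
p=np.array(o['tool_pos']);c=ctrl.capture("side")
print(proj(c,p+[0,0,-.034]),proj(c,p+[0,0,-.076]),np.round(holes(c,[.5433,-.2578,.148]),1).tolist())
i=c["color"][90:190,250:360];cv2.imwrite("pics/g3.png",cv2.resize(i,None,fx=6,fy=6,interpolation=0))
E
```

```text
time: 5.1
tool_pos: [0.5323, -0.186, 0.1527]
tool_rot: [-0.0, -0.075, 0.997, 0.0]
ft_force: [0.6, -0.2, -1.5]
grip_width: 0.0234
gripper_force: 39.7
[ 0.53233521 -0.18597274  0.15265711] [-3.36114865e-01  1.05838802e-01 -3.62426837e-03  1.46166290e+00
  3.64802872e-05 -4.85422710e-01] 0.020908657949177994
[305.84297153 150.21757467] [304.94330923 160.76450268] [[304.5, 164.7], [304.3, 157.9], [304.2, 151.3], [304.0, 145.0], [303.9, 138.9]]
```

View pics/g3.png

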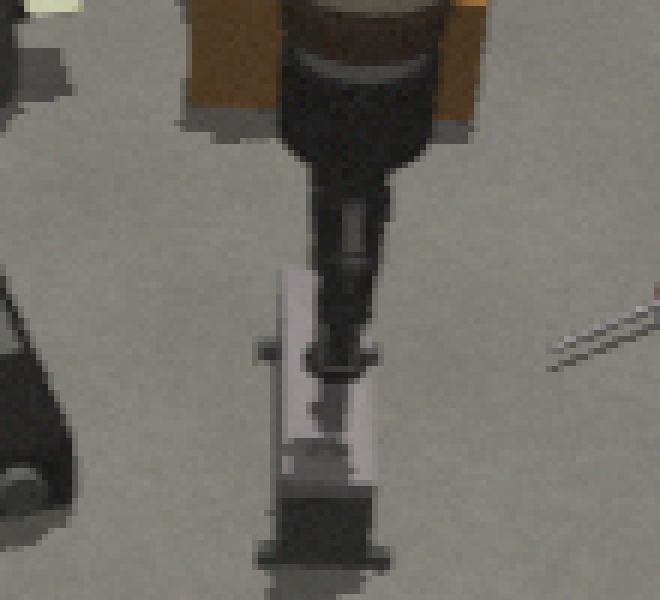

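```bash
python3 -m pendant '[{"travel":[0,0,-1],"delta_rot":[0,0,0],"fingers":0.8},{"travel":[0,0,-1.5],"delta_rot":[0,0,0],"fingers":0.8},{"travel":[0,0,-1.9],"delta_rot":[0,0,0],"fingers":0.8},{"travel":[0,0,-2.1],"delta_rot":[0,0,0],"fingers":0.8},{"travel":[0,0,-2.1],"delta_rot":[0,0,0],"fingers":0.8}]' 40
```

```text
time: 5.65
tool_pos: [0.5323, -0.1865, 0.1309]
tool_rot: [-0.0, -0.074, 0.997, 0.0]
ft_force: [-0.1, -0.3, -1.4]
grip_width: 0.0235
gripper_force: 39.7
```

```bash
python3 -m pendant '[{"travel":[0,0,-1],"delta_rot":[0,0,0],"fingers":0.8},{"travel":[0,0,-2],"delta_rot":[0,0,0],"fingers":0.8},{"travel":[0,0,-3],"delta_rot":[0,0,0],"fingers":0.8},{"travel":[0,0,-3.5],"delta_rot":[0,0,0],"fingers":0.8},{"travel":[0,0,-3.7],"delta_rot":[0,0,0],"fingers":0.8},{"travel":[0,0,-3.7],"delta_rot":[0,0,0],"fingers":0.8}]' 40
```

```text
time: 6.25
tool_pos: [0.5322, -0.1865, 0.0943]
tool_rot: [-0.0, -0.074, 0.997, 0.0]
ft_force: [-0.9, 0.6, 1.8]
grip_width: 0.0236
gripper_force: 39.9
```

```bash
python3 -m pendant '[{"travel":[0,0,1],"delta_rot":[0,0,0],"fingers":0.8},{"travel":[0,0,3],"delta_rot":[0,0,0],"fingers":0.8},{"travel":[0,0,5.3],"delta_rot":[0,0,0],"fingers":0.8},{"travel":[0,0,5.3],"delta_rot":[0,0,0],"fingers":0.8},{"travel":[0.3,-1.8,5.3],"delta_rot":[0,0,0],"fingers":0.8},{"travel":[0.53,-3.56,5.3],"delta_rot":[0,0,0],"fingers":0.8},{"travel":[0.53,-3.56,5.3],"delta_rot":[0,0,0],"fingers":0.8},{"travel":[0.53,-3.56,4.5],"delta_rot":[0,0,0],"fingers":0.8},{"travel":[0.53,-3.56,4],"delta_rot":[0,0,0],"fingers":0.8},{"travel":[0.53,-3.56,3.7],"delta_rot":[0,0,0],"fingers":0.8},{"travel":[0.53,-3.56,3.7],"delta_rot":[0,0,0],"fingers":0.8}]' 40
```

```text
time: 7.35
tool_pos: [0.5374, -0.2217, 0.1304]
tool_rot: [-0.001, -0.074, 0.997, 0.0]
ft_force: [-0.0, 0.5, -0.9]
grip_width: 0.0235
gripper_force: 39.8
```

Free in hole 2 as well; seat it.

```bash
python3 -m pendant '[{"travel":[0,0,-1],"delta_rot":[0,0,0],"fingers":0.8},{"travel":[0,0,-2],"delta_rot":[0,0,0],"fingers":0.8},{"travel":[0,0,-3],"delta_rot":[0,0,0],"fingers":0.8},{"travel":[0,0,-3.5],"delta_rot":[0,0,0],"fingers":0.8},{"travel":[0,0,-3.7],"delta_rot":[0,0,0],"fingers":0.8},{"travel":[0,0,-3.7],"delta_rot":[0,0,0],"fingers":0.8}]' 40
```

```text
time: 7.95
tool_pos: [0.5375, -0.2221, 0.0943]
tool_rot: [-0.0, -0.074, 0.997, 0.0]
ft_force: [-2.4, 0.3, 0.7]
grip_width: 0.0234
gripper_force: 39.9
```

```bash
python3 -m pendant '[{"travel":[0,0,1],"delta_rot":[0,0,0],"fingers":0.8},{"travel":[0.15,0,1],"delta_rot":[0,0,0],"fingers":0.8},{"travel":[0.3,0,1],"delta_rot":[0,0,0],"fingers":0.8},{"travel":[0.3,0,1],"delta_rot":[0,0,0],"fingers":0.8}]' 40
python3 -m pendant '[{"travel":[-0.3,0,0],"delta_rot":[0,0,0],"fingers":0.8},{"travel":[-0.6,0,0],"delta_rot":[0,0,0],"fingers":0.8},{"travel":[-0.6,0,0],"delta_rot":[0,0,0],"fingers":0.8}]' 40
python3 -m pendant '[{"travel":[0.3,0,0],"delta_rot":[0,0,0],"fingers":0.8},{"travel":[0.3,0.3,0],"delta_rot":[0,0,0],"fingers":0.8},{"travel":[0.3,0.3,0],"delta_rot":[0,0,0],"fingers":0.8}]' 40
python3 -m pendant '[{"travel":[0,-0.3,0],"delta_rot":[0,0,0],"fingers":0.8},{"travel":[0,-0.6,0],"delta_rot":[0,0,0],"fingers":0.8},{"travel":[0,-0.6,0],"delta_rot":[0,0,0],"fingers":0.8}]' 40
```

```text
time: 8.35
tool_pos: [0.5406, -0.2223, 0.1043]
tool_rot: [-0.0, -0.074, 0.997, -0.0]
ft_force: [-3.8, -0.7, 1.2]
grip_width: 0.0237
gripper_force: 39.9
time: 8.65
tool_pos: [0.535, -0.2221, 0.1042]
tool_rot: [0.001, -0.074, 0.997, -0.0]
ft_force: [2.7, -0.2, -3.5]
grip_width: 0.0238
gripper_force: 39.5
time: 8.95
tool_pos: [0.5378, -0.2198, 0.1043]
tool_rot: [-0.0, -0.074, 0.997, -0.001]
ft_force: [0.1, -5.5, -2.8]
grip_width: 0.0239
gripper_force: 40.0
time: 9.25
tool_pos: [0.5376, -0.2251, 0.1042]
tool_rot: [-0.0, -0.074, 0.997, 0.0]
ft_force: [-0.2, -0.0, -0.5]
grip_width: 0.0235
gripper_force: 40.2
```

```bash
python3 -m pendant '[{"travel":[0,-0.1,0],"delta_rot":[0,0,0],"fingers":0.8},{"travel":[0,-0.15,0],"delta_rot":[0,0,0],"fingers":0.8},{"travel":[0,-0.15,0],"delta_rot":[0,0,0],"fingers":0.8}]' 40;python3 -m pendant '[{"travel":[0,0.3,0],"delta_rot":[0,0,0],"fingers":0.8},{"travel":[0,0.6,0],"delta_rot":[0,0,0],"fingers":0.8},{"travel":[0,0.6,0],"delta_rot":[0,0,0],"fingers":0.8}]' 40
```

```text
time: 9.55
tool_pos: [0.5376, -0.2255, 0.1042]
tool_rot: [-0.0, -0.075, 0.997, 0.001]
ft_force: [-0.2, 6.5, 0.6]
grip_width: 0.0236
gripper_force: 40.4
time: 9.85
tool_pos: [0.5377, -0.2205, 0.1043]
tool_rot: [0.0, -0.074, 0.997, -0.0]
ft_force: [-0.1, 0.2, -1.3]
grip_width: 0.0235
gripper_force: 40.2
```

```bash
python3 -m pendant '[{"travel":[0,-0.2,0.5],"delta_rot":[0,0,0],"fingers":0.8},{"travel":[0,-0.2,2.5],"delta_rot":[0,0,0],"fingers":0.8},{"travel":[0,-0.2,4.5],"delta_rot":[0,0,0],"fingers":0.8},{"travel":[0,-0.2,4.5],"delta_rot":[0,0,0],"fingers":0.8},{"travel":[0.3,-2,4.5],"delta_rot":[0,0,0],"fingers":0.8},{"travel":[0.52,-3.78,4.5],"delta_rot":[0,0,0],"fingers":0.8},{"travel":[0.52,-3.78,4.5],"delta_rot":[0,0,0],"fingers":0.8},{"travel":[0.52,-3.78,3.7],"delta_rot":[0,0,0],"fingers":0.8},{"travel":[0.52,-3.78,3.2],"delta_rot":[0,0,0],"fingers":0.8},{"travel":[0.52,-3.78,2.8],"delta_rot":[0,0,0],"fingers":0.8},{"travel":[0.52,-3.78,2.6],"delta_rot":[0,0,0],"fingers":0.8},{"travel":[0.52,-3.78,2.6],"delta_rot":[0,0,0],"fingers":0.8}]' 40
```

```text
time: 11.05
tool_pos: [0.5428, -0.2581, 0.1299]
tool_rot: [-0.0, -0.074, 0.997, 0.0]
ft_force: [0.9, 0.5, -1.6]
grip_width: 0.0238
gripper_force: 40.2
```

```bash
python3 -m pendant '[{"travel":[0,0,-0.8],"delta_rot":[0,0,0],"fingers":0.8},{"travel":[0,0,-1.6],"delta_rot":[0,0,0],"fingers":0.8},{"travel":[0,0,-2.4],"delta_rot":[0,0,0],"fingers":0.8},{"travel":[0,0,-3.2],"delta_rot":[0,0,0],"fingers":0.8},{"travel":[0,0,-3.6],"delta_rot":[0,0,0],"fingers":0.8},{"travel":[0,0,-3.6],"delta_rot":[0,0,0],"fingers":0.8}]' 40
```

```text
time: 11.65
tool_pos: [0.5428, -0.2584, 0.0943]
tool_rot: [-0.0, -0.074, 0.997, -0.0]
ft_force: [-2.5, 1.3, 2.6]
grip_width: 0.0237
gripper_force: 40.4
```

```bash
python3 -m pendant '[{"travel":[0,0,1],"delta_rot":[0,0,0],"fingers":0.8},{"travel":[0,0,3],"delta_rot":[0,0,0],"fingers":0.8},{"travel":[0,0,5.4],"delta_rot":[0,0,0],"fingers":0.8},{"travel":[0,0,5.4],"delta_rot":[0,0,0],"fingers":0.8},{"travel":[0.3,-1.8,5.4],"delta_rot":[0,0,0],"fingers":0.8},{"travel":[0.53,-3.56,5.4],"delta_rot":[0,0,0],"fingers":0.8},{"travel":[0.53,-3.56,5.4],"delta_rot":[0,0,0],"fingers":0.8},{"travel":[0.53,-3.56,4.7],"delta_rot":[0,0,0],"fingers":0.8},{"travel":[0.53,-3.56,4.4],"delta_rot":[0,0,0],"fingers":0.8},{"travel":[0.53,-3.56,4.2],"delta_rot":[0,0,0],"fingers":0.8},{"travel":[0.53,-3.56,4.05],"delta_rot":[0,0,0],"fingers":0.8},{"travel":[0.53,-3.56,4.05],"delta_rot":[0,0,0],"fingers":0.8}]' 40
```

```text
time: 12.85
tool_pos: [0.5483, -0.2938, 0.136]
tool_rot: [0.001, -0.074, 0.997, -0.0]
ft_force: [-2.4, 0.8, 6.4]
grip_width: 0.0238
gripper_force: 41.3
```

Hole 4 refuses it: contact at plate level with about 8 N. Back to hole 3.

```bash
python3 -m pendant '[{"travel":[0,0,0.6],"delta_rot":[0,0,0],"fingers":0.8},{"travel":[0,0,1.35],"delta_rot":[0,0,0],"fingers":0.8},{"travel":[0,0,1.35],"delta_rot":[0,0,0],"fingers":0.8},{"travel":[-0.3,1.8,1.35],"delta_rot":[0,0,0],"fingers":0.8},{"travel":[-0.53,3.56,1.35],"delta_rot":[0,0,0],"fingers":0.8},{"travel":[-0.53,3.56,1.35],"delta_rot":[0,0,0],"fingers":0.8},{"travel":[-0.53,3.56,0.6],"delta_rot":[0,0,0],"fingers":0.8},{"travel":[-0.53,3.56,0.1],"delta_rot":[0,0,0],"fingers":0.8},{"travel":[-0.53,3.56,-0.2],"delta_rot":[0,0,0],"fingers":0.8},{"travel":[-0.53,3.56,-0.4],"delta_rot":[0,0,0],"fingers":0.8},{"travel":[-0.53,3.56,-0.4],"delta_rot":[0,0,0],"fingers":0.8}]' 40
```

```text
time: 13.95
tool_pos: [0.5427, -0.2586, 0.1302]
tool_rot: [-0.0, -0.074, 0.997, 0.0]
ft_force: [0.6, -0.5, -2.0]
grip_width: 0.0235
gripper_force: 40.2
```

```bash
python3 -m pendant '[{"travel":[0,0,-0.8],"delta_rot":[0,0,0],"fingers":0.8},{"travel":[0,0,-1.6],"delta_rot":[0,0,0],"fingers":0.8},{"travel":[0,0,-2.4],"delta_rot":[0,0,0],"fingers":0.8},{"travel":[0,0,-3.2],"delta_rot":[0,0,0],"fingers":0.8},{"travel":[0,0,-3.6],"delta_rot":[0,0,0],"fingers":0.8},{"travel":[0,0,-3.65],"delta_rot":[0,0,0],"fingers":0.8},{"travel":[0,0,-3.65],"delta_rot":[0,0,0],"fingers":0.8}]' 40
```

```text
time: 14.65
tool_pos: [0.5428, -0.2584, 0.0943]
tool_rot: [0.0, -0.074, 0.997, -0.0]
ft_force: [-2.1, 1.0, 1.5]
grip_width: 0.0236
gripper_force: 40.5
```

```bash
python3 -m pendant '[{"travel":[0,0,0],"delta_rot":[0,0,0],"fingers":0.65},{"travel":[0,0,0],"delta_rot":[0,0,0],"fingers":0.5},{"travel":[0,0,0],"delta_rot":[0,0,0],"fingers":0.4},{"travel":[0,0,0],"delta_rot":[0,0,0],"fingers":0.4},{"travel":[0,0,2],"delta_rot":[0,0,0],"fingers":0.4},{"travel":[0,0,6],"delta_rot":[0,0,0],"fingers":0.4},{"travel":[-4,2,12],"delta_rot":[0,0,0],"fingers":0.4},{"travel":[-10,8,14],"delta_rot":[0,0,0],"fingers":0.4},{"travel":[-20,10,14],"delta_rot":[0,0,0],"fingers":0.4},{"travel":[-20,10,14],"delta_rot":[0,0,0],"fingers":0.4},{"travel":[-20,10,14],"delta_rot":[0,0,0],"fingers":0.4},{"travel":[-20,10,14],"delta_rot":[0,0,0],"fingers":0.4}]' 40;python3 - <<'E'
from m import *
c=ctrl.capture("side");g=c["color"];k=ctrl.capture("top");t=k["color"]
print(ctrl.get_obs()['tool_pos'])
P=np.array([.5428,-.2584,.06]);print(cyl(c,P,SH),cyl(k,P,SH))
a=cv2.resize(g[100:200,250:350],None,fx=5,fy=5,interpolation=0);b=cv2.resize(t[190:260,330:390],None,fx=5,fy=5,interpolation=0)
m=np.zeros((500,800,3),np.uint8);m[:,:500]=a;m[:350,500:]=b;cv2.imwrite("pics/f.png",m)
E
```

```text
time: 15.85
tool_pos: [0.3395, -0.157, 0.2368]
tool_rot: [0.002, -0.074, 0.997, -0.001]
ft_force: [1.6, -0.4, 1.8]
grip_width: 0.0513
gripper_force: 0.0
[ 0.34270049 -0.15837171  0.2353419 ]
(array([304.6307956 , 147.85485597]), 107.671875) (array([369.01839261, 224.69034751]), 100.828125)
```

View pics/f.png

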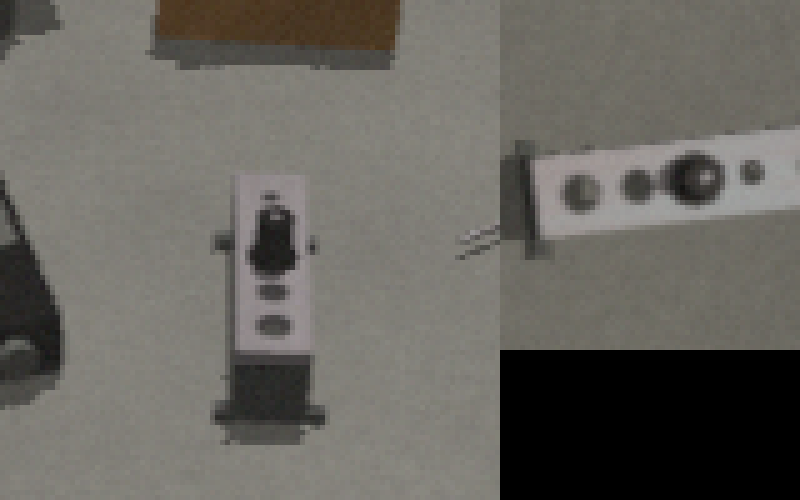

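The shaft stands upright in the third (17 mm) hole with its flange flat on the plate (side crop 272,240; top crop 695,180). Two free holes show on the large side.

```bash
python3 -c "
from bench import ctrl
print(ctrl.hand_in())"
```

```text
the job is handed in; nothing more can be done
None
```

The spare shaft has a 16 mm rod: it passed the 23, 20 and 17 mm holes, was refused by the 14 mm hole, and now stands fully home in the 17 mm hole; the job is handed in.

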